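# Load the bush and index the slide to its notch

### The job

The flanged bush has toppled over on the bench: stand it upright, flange down, in the round nest on the slide's carriage and let go of it. Then take the carriage by its black knob and slide it along the rail, away from its starting end, until you feel the spring ball drop into the notch, without running on into the far end stop. Finish holding the knob with the carriage resting in the notch and the bush still standing in the nest; leave the other things on the bench alone.

Things in the scene. Friction and masses are not known exactly. Their poses are not given: they have to be found in the camera images.
- bush_mid (a point): Middle of the loose steel bush, on its axis, 35 mm from either end: round body 44 mm across, flange 54 mm across and 8 mm thick at its foot, 70 mm long in all, about 0.28 kg. z runs from flange to free end. It starts lying on the bench, free end to the robot's right (or right and towards it) and 4.6 degrees below level, this point 25 mm up.
- nest (a point): Centre of the nest floor on the carriage deck, 36 mm above the bench: a round rim 5.5 mm high, 63 mm inside and 74 mm outside diameter, for the bush's flange. z up, y along the rail; the carriage slides to +y (roughly the robot's left). The spring ball is under the deck, level with this point along the rail. Deck: 84 mm wide, from 105 mm to -y to 45 mm to +y of this point.
- knob (a point): Grip point of the upright round black knob on the carriage, 80 mm to -y of the nest centre: 22 mm in diameter, its foot on the deck (34 mm wide for the lowest 8 mm), its top 55 mm above the deck; this point is on its axis, 35 mm above the deck. Axes as the nest's.
- carriage (a joint): Travel of the carriage along the rail, m: 0 at the starting end, 0.18 at the far end stop, growing towards +y of the nest's frame; starts at 0 to 0.03. About 1.5 N of friction; it stays where it is left. The only notch lies somewhere from 0.085 to 0.145, different each time. A thin steel post (6 mm) on the robot's side of the rail stands level with the notch, 38 mm high.
- ball_plunger (a joint): Drop of the carriage's spring ball, m: about 0.001 while it rides on the index strip, about 0.005 at the bottom of the V notch. Within some 6 mm of the notch the ball draws a freed carriage to the middle; pushing it out takes about 12 N. In the notch, a small pointer on the deck's near edge is level with the thin post.
There are look-alikes about, which are no part of the job. Of the things shaped like the part that bears bush_mid, the bare steel one is meant.

How it is judged:
On the way:
1. the bush stands upright in the nest, flange down, let go, the carriage not yet at the notch (angle between bush_mid's own z axis and vertical below 0.08 rad and horizontal distance between bush_mid and nest below 0.008 m and z of bush_mid in the frame of nest between 0.032 and 0.038 m and contact force between the fingers and bush below 0.1 N and value of joint ball_plunger below 0.002 m), for 0.3 s.
At the end, for the whole second after the job is handed in: Carriage still, its ball in the notch (drop over 3.7 mm: within about 2.5 mm of the middle); fingers holding the knob (over 1.5 N, grasp within 35 mm of its grip point); bush upright within 0.08 rad, on the nest floor, within 8 mm of its centre, not touched by the robot (value of joint ball_plunger above 0.0037 m and velocity of joint carriage between -0.005 and 0.005 m/s and contact force between the fingers and carriage above 1.5 N and distance between the grasp point and knob below 0.035 m and angle between bush_mid's own z axis and vertical below 0.08 rad and horizontal distance between bush_mid and nest below 0.008 m and z of bush_mid in the frame of nest between 0.032 and 0.038 m and contact force between each of the arm, the fingers and bush below 0.1 N); the arm keeps its last pose, push and grip.
It fails at once if the carriage was run into the far end stop (value of joint carriage above 0.174 m).
It fails at once if a bystander (gear, bearing or pliers) was moved (distance of any of gear, bearing, pliers from where it was at the start of the episode above 0.03 m).
It also fails if it takes over 72 s, if anything falls off the work surface, if the arm or the gripper's body presses on something with over 40 N, if the wrist force passes 120 N, or if a joint passes its speed limit or range.

### The arm

A 6-joint arm with a two-finger parallel gripper is mounted at the origin on a cart in front of the work surface, level with it; the furniture and walls round the work are solid. World frame = base frame: x ahead of the robot, y to its left, z up, the work surface at z = 0. Lengths are in m, angles in rad, forces in N, time in s.
With the tool pointing down it reaches from about 0.275 to 0.825 m from the base axis. Payload 4.9 kg.
Tool frame: the origin (TCP) lies midway between the tips of the shut fingers; the grasp point (between the pads) lies 19 mm behind it (bot.grip_depth is the distance from the TCP to the grasp point, in m); y points along the fingers, x is the direction in which the jaws open and shut, and the axes are right-handed (so a half turn about y gives the same grasp; the last joint's range is limited). The gripper opens to 85 mm and grips with 20 to 120 N. Pads are 22 mm wide; open, the fingers measure 114 mm over their backs; the gripper's body (76 mm by 85 mm) begins 54 mm behind the grasp point. The pads swing forward as they close: fully open they stand 13 mm farther back than shut.
Start: joints at [1.178, 0.326, -0.193, 1.052, 0, 1.437], TCP at [0.141, 0.532, 0.231] pointing down, gripper open.
Joint ranges: [-2.65, 2.65], [-0.97, 1.79], [-1.3, 1.35], [-1.93, 2.1], [-1.47, 1.37], [-3.14, 3.14]. Speed limits (rad/s): [2.57, 2.57, 3.14, 3.14, 3.14, 3.14].

### API

Orientations are given as a unit quaternion [w, x, y, z].
In Python, from cell import bot gives the robot as it stands. Calls block until the motion is done:
- bot.move_pose(position, orientation): joint-space move of the TCP to a pose.
- bot.move_linear(position, speed=0.15, rotation=None, until_force=None): straight line of the TCP; rotation=None keeps the orientation; speed is the mean speed in m/s. With until_force (N) it stops when the force on the tool has changed by that much, and returns True; else False.
- bot.goto_joints(angles): joint-space move.
- bot.set_gripper(opening, grasp_force=None): opening from 0.0 (shut) to 1.0 (fully open); grasp_force is the grip in N (None keeps the last); returns when the fingers have stopped.
- bot.wait(seconds).
- bot.solve_ik(position, orientation): joint angles nearest the present ones, or None.
- bot.camera(name): name is "side" or "top"; returns the picture (480x640x3 uint8, red, green, blue); there is no depth.
- bot.calibration(name): a dict with "mtx" (3x3 intrinsics, pixels), "k1" (the pictures are not rectified: a ray, as slopes to the right and down, at radius r is drawn at 1 + k1 r^2 times it, then the intrinsics apply), "extrinsics" (4x4, takes a point from world to camera coordinates). Camera axes: x right, y down, z forward; pixel columns grow to the right and rows downward; lengths in m; the calibration is good to about 2 mm. A picture is of the moment at which its call begins. calibration takes no time and is no camera call.
A pose or a line that the arm cannot do raises bot.PlanningError and nothing moves.
- bot.close_job(): hands the job in, once; it reports no verdict.
Trained networks look in the newest picture that a camera, given by its name, has taken for a name from the list of things; names that differ only in an ending like _2 or _b are one class to them, and where a whole thing is asked for, a point or a joint stands for the part that bears it (a point fixed in the world has none). Each returns a list of dicts, best first, with "confidence" (0 to 1); they miss things now and then, are a little off and sometimes report something else, mostly with a low value. They report only what shows in the picture. A call takes as long as a camera call. They do not tell look-alikes from the thing itself.
- bot.search_frame(camera, thing): "bbox" ([left, top, width, height] in pixels, round what is visible of it).
Readings, each from a call of its own:
- bot.read_clock(): time.
- bot.read_joint_positions(): joint angles.
- bot.read_joint_vel(): joint speeds.
- bot.read_joint_efforts(): joint torques, N m.
- bot.read_position(): TCP position.
- bot.read_tool_rot(): TCP orientation.
- bot.read_ft_force(): force on the tool from outside, world axes, zero at the start.
- bot.read_moment(): the same for the moment, N m.
- bot.read_gripper_width(): opening from 0.0 (shut) to 1.0 (fully open).
Only numpy, scipy, OpenCV 4.12 (cv2) and the standard library are available. Lean on these libraries where they do the work, as an engineer would, in place of code of your own. Each camera call takes 0.05 s, during which the arm holds its last target.

## Working session

There is one attempt and no reset: what is moved stays moved. The work goes in short steps, each a Python script; the robot and the scene stay as the last script left them, time stands still between calls to the robot, and variables do not carry over. Pictures are saved under pics/ and viewed, and the job is handed in when it is done.

```bash
ls; mkdir -p pics; python3 - <<'E'
from cell import bot
import cv2
for n in("side","top"):
    im=bot.camera(n); cv2.imwrite(f"pics/{n}0.png",im[:,:,::-1])
    c=bot.calibration(n); print(n,c)
    for t in("bush_mid","nest","knob","carriage","ball_plunger"):
        try: print(t,[(d['bbox'],round(d['confidence'],2)) for d in bot.search_frame(n,t)])
        except Exception as e: print(t,e)
print(bot.read_clock(),bot.read_tool_rot(),bot.read_position(),bot.read_ft_force())
E
```

```text
pics
side {'mtx': array([[438.27467516,   0.        , 326.05257269],
       [  0.        , 438.27467516, 239.83020524],
       [  0.        ,   0.        ,   1.        ]]), 'k1': -0.06077227841247873, 'extrinsics': array([[ 0.96064382, -0.27769445, -0.00701711, -0.45137972],
       [-0.1683917 , -0.56206451, -0.80977017,  0.15971016],
       [ 0.22092461,  0.77908233, -0.58670524,  0.75094988],
       [ 0.        ,  0.        ,  0.        ,  1.        ]])}
bush_mid [([281.5, 172.1, 25.9, 28.0], 0.91), ([287.3, 191.9, 26.7, 33.7], 0.87)]
nest [([318.6, 270.7, 65.1, 67.5], 0.8)]
knob [([320.7, 270.6, 61.3, 68.5], 0.85)]
carriage [([321.2, 273.3, 64.7, 64.3], 0.68)]
ball_plunger []
top {'mtx': array([[536.39250965,   0.        , 326.28161511],
       [  0.        , 536.39250965, 249.78891037],
       [  0.        ,   0.        ,   1.        ]]), 'k1': 0.007004339056988874, 'extrinsics': array([[ 0.00203419, -0.99997544, -0.00670622,  0.07104528],
       [-0.99270332, -0.00121077, -0.1205763 ,  0.47205183],
       [ 0.12056522,  0.00690256, -0.99268141,  1.0308369 ],
       [ 0.        ,  0.        ,  0.        ,  1.        ]])}
bush_mid [([216.4, 231.3, 45.8, 36.1], 0.9)]
nest [([372.1, 217.6, 77.6, 50.4], 0.8)]
knob [([372.3, 220.1, 78.6, 51.1], 0.82)]
carriage [([370.9, 215.4, 80.3, 55.5], 0.75)]
ball_plunger []
0.6 [ 0.56034433 -0.56032644 -0.43130329  0.43130729] [0.14074168 0.53169955 0.23129407] [ 0.08762137 -0.02855271 -1.69918045]
```

View pics/side0.png

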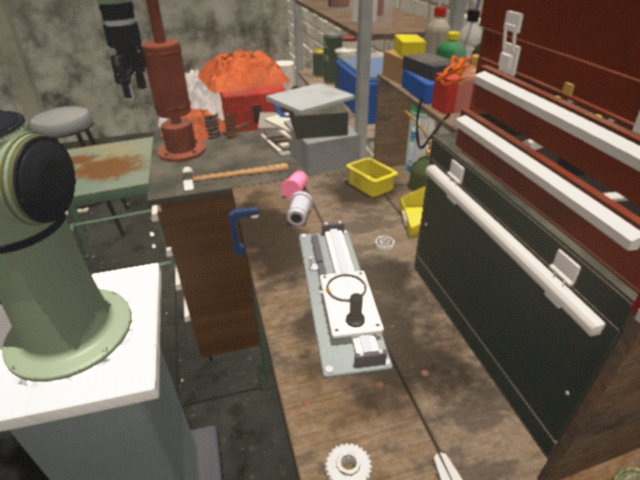

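View pics/top0.png

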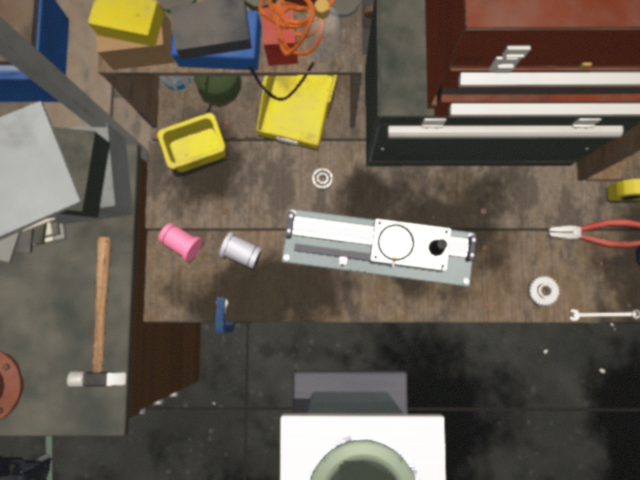

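The top view shows the steel bush at about (240,250), with the pink look-alike at (181,242). The carriage nest ring is at (396,242), the knob at (437,247), and the post, apparently, at (343,261). I'll zoom in.

```bash
cat > h.py <<'E'
import numpy as np,cv2
from cell import bot
def proj(n,P):
    c=bot.calibration(n);E=c['extrinsics'];P=np.atleast_2d(P)
    q=P@E[:3,:3].T+E[:3,3];s=q[:,:2]/q[:,2:];r2=(s**2).sum(1,keepdims=True)
    s=s*(1+c['k1']*r2);K=c['mtx'];return np.c_[s[:,0]*K[0,0]+K[0,2],s[:,1]*K[1,1]+K[1,2]]
def ray(n,uv):
    c=bot.calibration(n);E=c['extrinsics'];K=c['mtx']
    s=np.array([(uv[0]-K[0,2])/K[0,0],(uv[1]-K[1,2])/K[1,1]]);d=s.copy()
    for _ in range(20): d=s/(1+c['k1']*(d@d))
    R=E[:3,:3];return -R.T@E[:3,3],R.T@np.r_[d,1]
def atz(n,uv,z):
    o,d=ray(n,uv);return o+d*(z-o[2])/d[2]
E
python3 - <<'E'
import cv2
t=cv2.imread('pics/top0.png');s=cv2.imread('pics/side0.png')
cv2.imwrite('pics/a.png',cv2.resize(t[225:275,205:275],None,fx=11,fy=11,interpolation=cv2.INTER_CUBIC))
cv2.imwrite('pics/b.png',cv2.resize(t[200:290,275:480],None,fx=3.9,fy=3.9,interpolation=cv2.INTER_CUBIC))
cv2.imwrite('pics/c.png',cv2.resize(s[160:380,270:400],None,fx=2.7,fy=2.7,interpolation=cv2.INTER_CUBIC))
E
```

```text
(no output)
```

View pics/a.png

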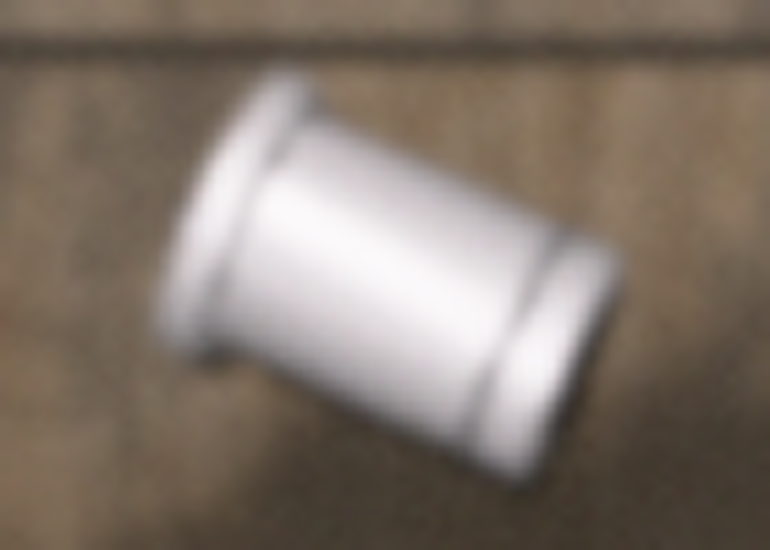

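View pics/b.png

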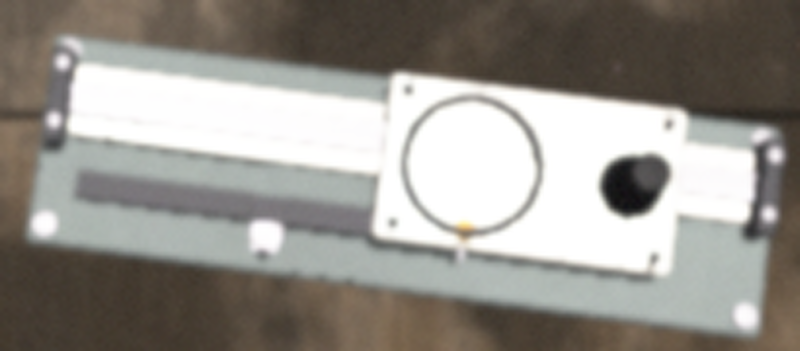

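View pics/c.png

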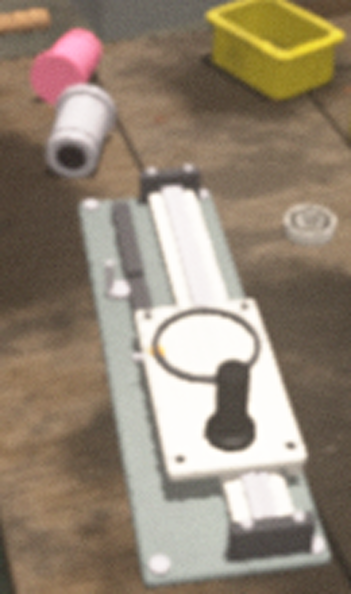

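```bash
cat > fit.py <<'E'
from h import *
from scipy.optimize import minimize
t=cv2.imread('pics/top0.png')
hsv=cv2.cvtColor(t,cv2.COLOR_BGR2HSV)
S=8;x0,y0,x1,y1=205,225,275,280
crop=cv2.resize(t[y0:y1,x0:x1],None,fx=S,fy=S,interpolation=cv2.INTER_CUBIC)
g=crop.min(2);m=(g>105).astype(np.uint8)
n,l,st,_=cv2.connectedComponentsWithStats(m);k=1+st[1:,4].argmax();m=(l==k).astype(np.uint8)
cv2.imwrite('pics/mask.png',m*255)
a=np.linspace(0,2*np.pi,60)
def rings(x,y,yaw):
    b=np.array([np.cos(yaw)*np.cos(.0803),np.sin(yaw)*np.cos(.0803),-np.sin(.0803)])
    u=np.array([-np.sin(yaw),np.cos(yaw),0]);v=np.cross(b,u);c=np.array([x,y,.025])
    f=lambda s,r:c+s*b+r*(np.cos(a)[:,None]*u+np.sin(a)[:,None]*v)
    return [np.r_[f(-.035,.027),f(-.027,.027)],np.r_[f(-.03,.022),f(.035,.022)]]
def ren(p):
    o=np.zeros_like(m)
    for P in rings(*p):
        q=((proj('top',P)-[x0,y0]+.5)*S-.5)
        cv2.fillConvexPoly(o,cv2.convexHull(np.round(q*16).astype(np.int32)),1,shift=4)
    return o
def cost(p):
    o=ren(p);return 1-(o&m).sum()/(o|m).sum()
c=atz('top',(240,250),.03)
best=min((minimize(cost,[c[0],c[1],y],method='Nelder-Mead',options=dict(initial_simplex=[[c[0],c[1],y],[c[0]+.01,c[1],y],[c[0],c[1]+.01,y],[c[0],c[1],y+.2]])) for y in (-2,-2.4)),key=lambda r:r.fun)
print('bush',best.x,best.fun)
o=crop.copy();cs,_=cv2.findContours(ren(best.x),0,1);cv2.drawContours(o,cs,-1,(0,0,255),1);cv2.imwrite('pics/fit.png',o)
Z=lambda u,v:(u/3.9+275-.37,v/3.9+200-.37)
d=[atz('top',Z(*p),.036)[:2] for p in [(397,72),(686,108),(668,273),(374,238)]]
print('deck',d); 
for i in range(4): print(np.linalg.norm(d[i]-d[i-1]))
print('nest ring',atz('top',Z(473,165),.0415))
print('knobtop',atz('top',Z(652,174),.091),'foot',atz('top',Z(628,195),.036))
print('ptr',atz('top',Z(461,252),.036),'post top',atz('top',Z(265,232),.038))
c=bot.search_frame
E
python3 fit.py
```

```text
bush [ 0.47228328  0.24328453 -1.98908556] 0.034875726219533165
deck [array([ 0.53423596, -0.02712968]), array([ 0.51590209, -0.17268488]), array([ 0.43237979, -0.1615499 ]), array([ 0.44975571, -0.01482531])]
0.08537160390464855
0.146705304196497
0.08426127741062252
0.14774988993652433
nest ring [ 0.48600672 -0.06424628  0.0415    ]
knobtop [ 0.47501709 -0.14321926  0.091     ] foot [ 0.47163624 -0.14247972  0.036     ]
ptr [ 0.4427685  -0.05832398  0.036     ] post top [0.45249898 0.03987264 0.038     ]
```

```bash
python3 - <<'E'
from h import *
import itertools
from scipy.spatial.transform import Rotation as R
# ik survey placeholder using rough values
print(bot.grip_depth, bot.read_joint_positions())
E
```

```text
0.0187 [ 1.17779773e+00  3.26170673e-01 -1.92607227e-01  1.05201072e+00
  2.47500159e-05  1.43657940e+00]
```

View pics/fit.png

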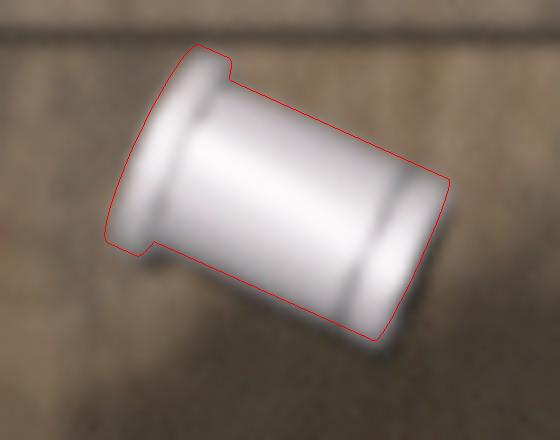

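```bash
cat >> h.py <<'E'
from scipy.spatial.transform import Rotation as R
B=np.array([.4716,.2425,.025]);YAW=-1.989
U=np.array([.122,.9925,0]);N=np.array([.4864,-.0644,.036]);KN=N-.08*U+[0,0,.035]
def quat(a,x):
    a=a/np.linalg.norm(a);x=x-a*(x@a);x/=np.linalg.norm(x)
    q=R.from_matrix(np.c_[x,np.cross(a,x),a]).as_quat();return q[[3,0,1,2]]
def axes(yaw,tilt): # bush axis b and perpendicular up v
    h=np.array([np.cos(yaw),np.sin(yaw),0]);z=np.array([0,0,1.])
    return h*np.cos(tilt)-z*np.sin(tilt), z*np.cos(tilt)+h*np.sin(tilt)
D=.0187
def grasp(th,sg,s=.004,back=0.,dep=.003):
    b,v=axes(YAW,.0803);a=-v*np.cos(th)-b*np.sin(th);w=sg*np.cross(b,v)
    return B+s*b+(D+dep-back)*a,quat(a,w),a
def place(th,yaw,sg,s=.004,up=0.,dep=.003):
    h=np.array([np.cos(yaw),np.sin(yaw),0]);z=np.array([0,0,1.])
    a=h*np.cos(th)-z*np.sin(th);w=sg*np.cross(z,-h)
    return N+[0,0,.035+s+up]+(D+dep)*a,quat(a,w),a
E
python3 - <<'E'
from h import *
f=lambda j:None if j is None else np.round(j,2)
for th in np.radians([20,30,40,50,60]):
    for sg in(1,-1):
        p,q,a=grasp(th,sg);p2,_,_=grasp(th,sg,back=.08)
        print('G',round(np.degrees(th)),sg,p.round(3),f(bot.solve_ik(p,q)),f(bot.solve_ik(p2,q)) is not None)
for th in np.radians([30,40,50,60]):
  for yaw in np.radians([-30,0,30,60,90]):
    for sg in(1,-1):
        p,q,a=place(th,yaw,sg);p2,q,_=place(th,yaw,sg,up=.08)
        print('P',round(np.degrees(th)),round(np.degrees(yaw)),sg,f(bot.solve_ik(p,q)),bot.solve_ik(p2,q) is not None)
E
```

```text
G 20 1 [0.474 0.247 0.005] None False
G 20 -1 [0.474 0.247 0.005] [ 0.61  1.44  0.8   2.01 -0.49  2.9 ] True
G 30 1 [0.475 0.25  0.007] None False
G 30 -1 [0.475 0.25  0.007] [ 0.59  1.26  0.55  1.75 -0.45  2.8 ] True
G 40 1 [0.476 0.253 0.009] None False
G 40 -1 [0.476 0.253 0.009] [ 0.57  1.1   0.34  1.51 -0.4   2.71] True
G 50 1 [0.477 0.255 0.012] None False
G 50 -1 [0.477 0.255 0.012] [ 0.54  0.95  0.14  1.29 -0.34  2.62] True
G 60 1 [0.478 0.257 0.015] None False
G 60 -1 [0.478 0.257 0.015] [ 0.5   0.82 -0.04  1.08 -0.26  2.54] True
P 30 -30 1 [-0.35  0.81  0.04  1.32  0.09 -2.99] True
P 30 -30 -1 None False
P 30 0 1 [-0.21  0.82  0.07  1.33 -0.1   2.96] True
P 30 0 -1 None False
P 30 30 1 [-0.08  0.76 -0.05  1.2  -0.29  2.6 ] True
P 30 30 -1 None False
P 30 60 1 [ 0.02  0.64 -0.27  0.94 -0.44  2.18] True
P 30 60 -1 None False
P 30 90 1 [ 0.07  0.49 -0.57  0.55 -0.52  1.65] True
P 30 90 -1 None False
P 40 -30 1 [-0.36  0.96  0.22  1.53  0.11 -3.01] True
P 40 -30 -1 None False
P 40 0 1 [-0.2   0.97  0.26  1.55 -0.13  2.99] True
P 40 0 -1 None False
P 40 30 1 [-0.05  0.9   0.12  
[... 244 characters left out ...]
True
P 50 -30 -1 None False
P 50 0 1 [-0.19  1.13  0.47  1.77 -0.14  3.02] True
P 50 0 -1 None False
P 50 30 1 [-0.02  1.05  0.29  1.61 -0.41  2.77] True
P 50 30 -1 None False
P 50 60 1 [ 0.12  0.89 -0.04  1.26 -0.66  2.44] True
P 50 60 -1 None False
P 50 90 1 [ 0.22  0.67 -0.49  0.66 -0.85  1.9 ] True
P 50 90 -1 None False
P 60 -30 1 [-0.37  1.27  0.62  1.96  0.13 -3.06] True
P 60 -30 -1 None False
P 60 0 1 [-0.18  1.3   0.69  2.   -0.16  3.05] True
P 60 0 -1 None False
P 60 30 1 [-0.    1.2   0.47  1.82 -0.45  2.86] True
P 60 30 -1 None False
P 60 60 1 [ 0.16  1.03  0.08  1.46 -0.74  2.59] True
P 60 60 -1 None False
P 60 90 1 [ 0.27  0.8  -0.41  0.79 -0.99  2.07] True
P 60 90 -1 None False
```

```bash
sed -i 's/np.c_\[x,np.cross(a,x),a\]/np.c_[x,a,np.cross(x,a)]/' h.py
python3 - <<'E'
from h import *
f=lambda j:None if j is None else np.round(j,2)
for th in np.radians([0,10,20,30,40,50,60]):
    for sg in(1,-1):
        p,q,a=grasp(th,sg);p2,_,_=grasp(th,sg,back=.08)
        print('G',round(np.degrees(th)),sg,p.round(3),f(bot.solve_ik(p,q)),f(bot.solve_ik(p2,q)) is not None)
for th in np.radians([10,20,30,40,50,60]):
  for yaw in np.radians([-60,-30,0,30,60,90]):
    for sg in(1,-1):
        p,q,a=place(th,yaw,sg);p2,q,_=place(th,yaw,sg,up=.08)
        j=f(bot.solve_ik(p,q))
        if j is not None: print('P',round(np.degrees(th)),round(np.degrees(yaw)),sg,j,bot.solve_ik(p2,q) is not None)
for k in(0,1):
  x=[np.array([1.,0,0]),U][k]
  if k==0: x=np.cross(U,[0,0,1])
  for sg in(1,-1):
    for d in (0,.1,.18):
      print('K',k,sg,f(bot.solve_ik(KN+d*U-[0,0,D],quat(np.array([0,0,-1.]),sg*x))))
E
```

```text
G 0 1 [0.471 0.24  0.003] [ 0.3   0.52 -0.58  0.41  0.06 -0.85] True
G 0 -1 [0.471 0.24  0.003] [ 0.3   0.52 -0.58  0.41  0.06  2.29] True
G 10 1 [0.472 0.244 0.004] [ 0.22  0.48 -0.71  0.22  0.2  -0.92] True
G 10 -1 [0.472 0.244 0.004] [ 0.22  0.48 -0.71  0.22  0.2   2.22] True
G 20 1 [0.474 0.247 0.005] [ 0.13  0.47 -0.83  0.04  0.36 -0.97] True
G 20 -1 [0.474 0.247 0.005] [ 0.13  0.47 -0.83  0.04  0.36  2.17] True
G 30 1 [0.475 0.25  0.007] [ 0.05  0.5  -0.92 -0.16  0.53 -1.02] True
G 30 -1 [0.475 0.25  0.007] [ 0.05  0.5  -0.92 -0.16  0.53  2.12] True
G 40 1 [0.476 0.253 0.009] [-0.04  0.57 -1.   -0.35  0.71 -1.06] True
G 40 -1 [0.476 0.253 0.009] [-0.04  0.57 -1.   -0.35  0.71  2.08] True
G 50 1 [0.477 0.255 0.012] [-0.12  0.68 -1.06 -0.56  0.89 -1.08] True
G 50 -1 [0.477 0.255 0.012] [-0.12  0.68 -1.06 -0.56  0.89  2.06] True
G 60 1 [0.478 0.257 0.015] [-0.19  0.83 -1.09 -0.81  1.07 -1.07] True
G 60 -1 [0.478 0.257 0.015] [-0.19  0.83 -1.09 -0.81  1.07  2.08] True
P 10 -60 1 [ 0.28  1.03 -1.1  -1.51 -1.27 -2.53] True
P 10 -60 -1 [ 0.28  1.03 -1.1  -1.51 -1.27  0.61] True
P 10 3
[... 2726 characters left out ...]
 True
P 60 60 -1 [-0.58  0.44 -0.69  0.48  0.52 -1.64] True
P 60 90 1 [-0.54  0.59 -0.42  0.85  0.44  0.97] True
P 60 90 -1 [-0.54  0.59 -0.42  0.85  0.44 -2.18] True
K 0 1 [-0.44  0.43 -0.56  0.58  0.    1.25]
K 0 1 [-0.24  0.42 -0.58  0.57  0.    1.45]
K 0 1 [-0.08  0.44 -0.55  0.58  0.    1.62]
K 0 -1 [-0.44  0.43 -0.56  0.58  0.   -1.89]
K 0 -1 [-0.24  0.42 -0.58  0.57  0.   -1.69]
K 0 -1 [-0.08  0.44 -0.55  0.58  0.   -1.53]
K 1 1 [-0.44  0.43 -0.56  0.58  0.   -0.32]
K 1 1 [-0.24  0.42 -0.58  0.57  0.   -0.12]
K 1 1 [-0.08  0.44 -0.55  0.58  0.    0.04]
K 1 -1 [-0.44  0.43 -0.56  0.58  0.    2.82]
K 1 -1 [-0.24  0.42 -0.58  0.57  0.    3.02]
K 1 -1 [-0.08  0.44 -0.55  0.58  0.   -3.1 ]
```

```bash
cat > g.py <<'E'
from h import *
TH=np.radians(48);S=.006
if __name__=='__main__':
    p,q,a=grasp(TH,1,s=S,dep=0,back=.08); 
    bot.move_pose(p,q)
    p,q,a=grasp(TH,1,s=S,dep=0)
    print('hit',bot.move_linear(p,speed=.08,until_force=8))
    print(bot.read_position()-p,bot.read_ft_force())
    cv2.imwrite('pics/t1.png',bot.camera('top')[:,:,::-1]);cv2.imwrite('pics/s1.png',bot.camera('side')[:,:,::-1])
    bot.set_gripper(0.,grasp_force=60)
    print(bot.read_gripper_width(),bot.read_ft_force(),bot.read_position()-p,bot.read_clock())
E
python3 g.py; python3 - <<'E'
import cv2
t=cv2.imread('pics/t1.png');s=cv2.imread('pics/s1.png')
cv2.imwrite('pics/m1.png',cv2.hconcat([cv2.resize(t[180:330,160:310],(400,400)),cv2.resize(s[130:280,220:370],(400,400))]))
E
```

```text
hit True
[-0.01273823 -0.02889063  0.02684102] [3.29165714e-03 1.59392293e+00 6.91433663e+00]
-0.001210838034108418 [-0.67513757  0.54255752 -0.76641249] [-0.01338151 -0.03071308  0.02563419] 4.425
```

View pics/m1.png

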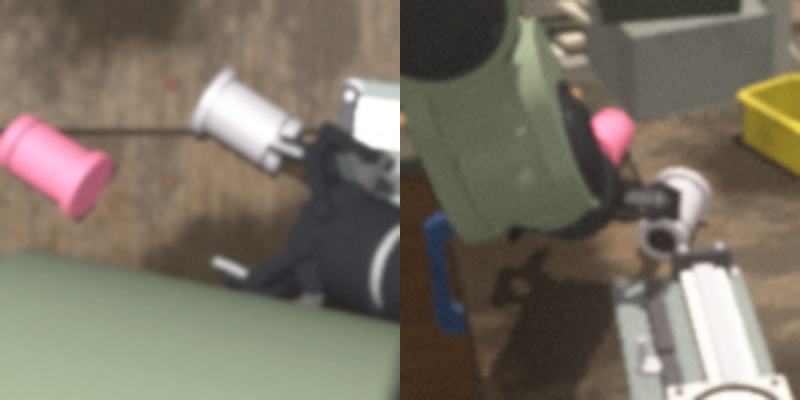

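The bush has moved about 24 px up the image from where it was, so the joint-space approach probably swept it. The jaws closed on nothing. I'll back off and measure again.

```bash
python3 - <<'E'
from h import *
p=bot.read_position()
from g import TH
_,q,a=grasp(TH,1)
bot.move_linear(p-.05*a+[0,0,.03],speed=.2)
bot.move_linear(bot.read_position()+[-.08,-.06,.08],speed=.25)
bot.set_gripper(1.0)
for n in('top','side'):
    cv2.imwrite(f'pics/{n}2.png',bot.camera(n)[:,:,::-1])
    for t in('bush_mid','nest'): print(n,t,[(d['bbox'],round(d['confidence'],2)) for d in bot.search_frame(n,t)])
print(bot.read_clock(),bot.read_position(),bot.read_ft_force())
t=cv2.imread('pics/top2.png');s=cv2.imread('pics/side2.png')
cv2.imwrite('pics/m2.png',cv2.hconcat([cv2.resize(t[160:340,160:340],(400,400)),cv2.resize(s[130:310,220:400],(400,400))]))
E
```

```text
top bush_mid [([159.5, 220.2, 43.8, 41.1], 0.79), ([222.7, 214.1, 40.9, 39.4], 0.78)]
top nest [([373.2, 218.0, 79.1, 50.4], 0.75)]
side bush_mid [([282.5, 173.2, 24.9, 29.1], 0.8), ([299.6, 191.8, 29.4, 34.4], 0.6)]
side nest [([322.0, 271.2, 60.6, 68.3], 0.95)]
6.6917 [0.36644792 0.12318278 0.17921579] [ 0.23478696  0.26441972 -0.14369925]
```

View pics/m2.png

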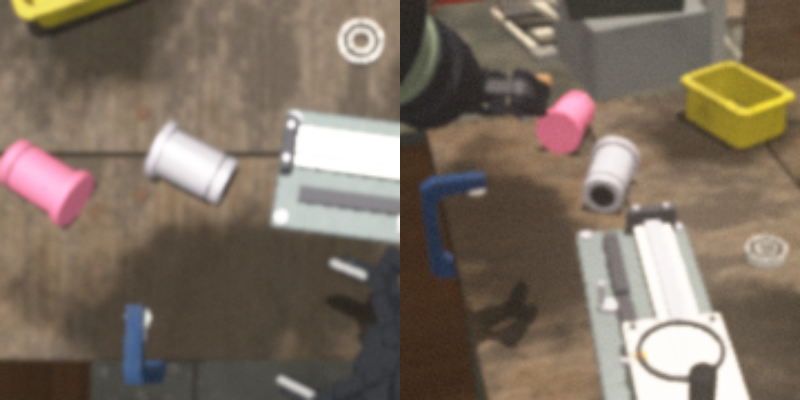

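The bush is now at about px (245,233) in the top view, still lying the same way round. Nothing else has moved. I'll refit its pose.

```bash
sed -e "s/top0.png/top2.png/;s/x0,y0,x1,y1=.*/x0,y0,x1,y1=210,205,280,260;S=8/;s/(240,250)/(243,234)/;s/g>105/g>95/" fit.py | sed '/^Z=/,$d' > fit2.py; sed -i 's/^S=8;x0/x0/' fit2.py; grep -n x0,y0 fit2.py; python3 fit2.py
```

```text
5:x0,y0,x1,y1=210,205,280,260;S=8
19:        q=((proj('top',P)-[x0,y0]+.5)*S-.5)
bush [ 0.5175969   0.23512672 -2.40506063] 0.7111082724439222
```

View pics/fit.png

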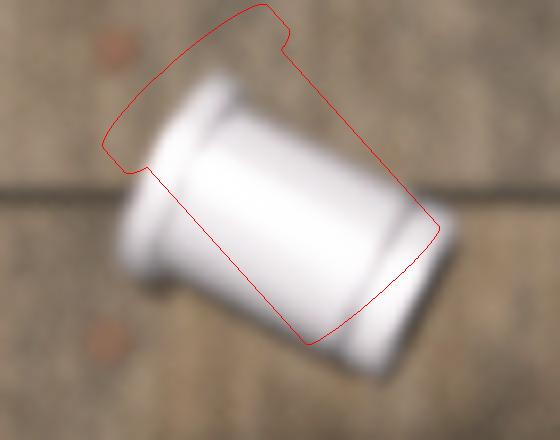

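```bash
sed -i "s/g>95/g>125/" fit2.py; python3 fit2.py
```

```text
bush [ 0.50604703  0.23283419 -2.04870901] 0.03558725036003674
```

View pics/fit.png

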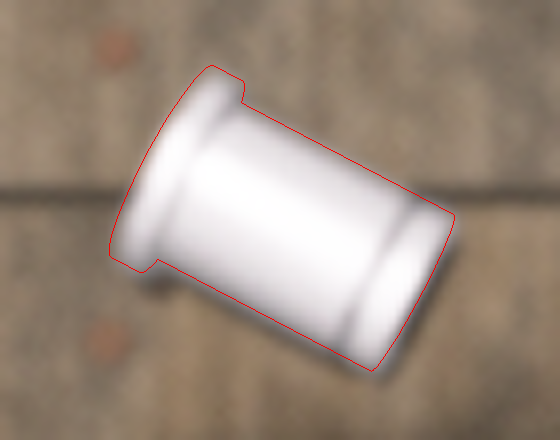

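```bash
sed -i 's/^B=.*/B=np.array([.5052,.2320,.025]);YAW=-2.045/' h.py
python3 - <<'E'
from g import *
p,q,a=grasp(TH,1,s=S,dep=0,back=.12)
print(bot.move_linear(p,speed=.15,rotation=q,until_force=8))
p,q,a=grasp(TH,1,s=S,dep=0,back=.06)
print(bot.move_linear(p,speed=.12,until_force=8),bot.read_position()-p)
cv2.imwrite('pics/t3.png',bot.camera('top')[:,:,::-1]);cv2.imwrite('pics/s3.png',bot.camera('side')[:,:,::-1])
t=cv2.imread('pics/t3.png');s=cv2.imread('pics/s3.png')
cv2.imwrite('pics/m3.png',cv2.hconcat([cv2.resize(t[170:300,180:310],(400,400)),cv2.resize(s[130:280,240:390],(400,400))]))
print(bot.read_clock())
E
```

```text
False
False [-0.00026806 -0.00014523  0.00025589]
8.525
```

View pics/m3.png

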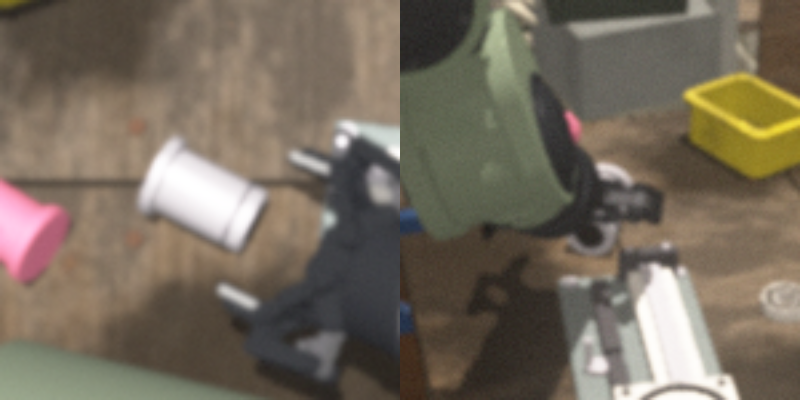

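The bush at zoom (200,195) lies between the open fingers at (310,165) and (240,300), and it hasn't moved. I'll go in and grip it.

```bash
python3 - <<'E'
from g import *
p,q,a=grasp(TH,1,s=S,dep=0)
print(bot.move_linear(p,speed=.08,until_force=6),bot.read_position()-p)
bot.set_gripper(0.,grasp_force=60)
print(bot.read_gripper_width()*85,bot.read_ft_force())
cv2.imwrite('pics/t4.png',bot.camera('top')[:,:,::-1]);cv2.imwrite('pics/s4.png',bot.camera('side')[:,:,::-1])
t=cv2.imread('pics/t4.png');s=cv2.imread('pics/s4.png')
cv2.imwrite('pics/m4.png',cv2.hconcat([cv2.resize(t[170:300,180:310],(400,400)),cv2.resize(s[130:280,240:390],(400,400))]))
print(bot.read_clock())
E
```

```text
False [-5.75896001e-05 -1.94157178e-04  1.57992432e-04]
41.93735968381112 [-0.37924258 -2.00808213  4.24487161]
9.9917
```

View pics/m4.png

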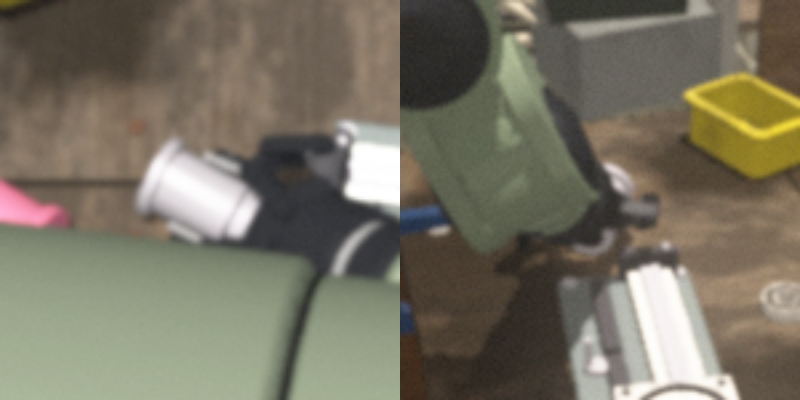

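```bash
python3 - <<'E'
from g import *
p=bot.read_position()
bot.move_linear(p+[-.04,-.04,.17],speed=.2)
for y in(10,15,20,25,30):
    P,q,a=place(TH,np.radians(y),1,s=S,dep=0,up=.10);P2,_,_=place(TH,np.radians(y),1,s=S,dep=0)
    j,k=bot.solve_ik(P,q),bot.solve_ik(P2,q);print(y,None if j is None else j.round(2),None if k is None else k.round(2))
y=np.radians(25);P,q,a=place(TH,y,1,s=S,dep=0,up=.10)
bot.move_pose(P,q)
print(bot.read_gripper_width()*85,bot.read_position()-P,bot.read_clock())
cv2.imwrite('pics/t5.png',bot.camera('top')[:,:,::-1]);cv2.imwrite('pics/s5.png',bot.camera('side')[:,:,::-1])
t=cv2.imread('pics/t5.png');s=cv2.imread('pics/s5.png')
cv2.imwrite('pics/m5.png',cv2.hconcat([cv2.resize(t[170:300,330:460],(400,400)),cv2.resize(s[180:330,260:410],(400,400))]))
E
```

```text
10 [-0.55  0.01 -1.12 -0.15  0.46  2.56] [-0.55  0.35 -1.24 -0.61  0.46  2.56]
15 [-0.59  0.03 -1.08 -0.08  0.53  2.44] [-0.59  0.35 -1.2  -0.51  0.53  2.44]
20 [-0.62  0.05 -1.04  0.    0.59  2.31] [-0.62  0.35 -1.16 -0.4   0.59  2.31]
25 [-0.65  0.08 -1.    0.09  0.63  2.19] [-0.65  0.35 -1.11 -0.29  0.63  2.19]
30 [-0.67  0.11 -0.95  0.19  0.67  2.06] [-0.67  0.36 -1.05 -0.17  0.67  2.06]
41.76918257504586 [-5.96131016e-05  1.60182762e-04 -1.09693596e-04] 13.8917
```

View pics/m5.png

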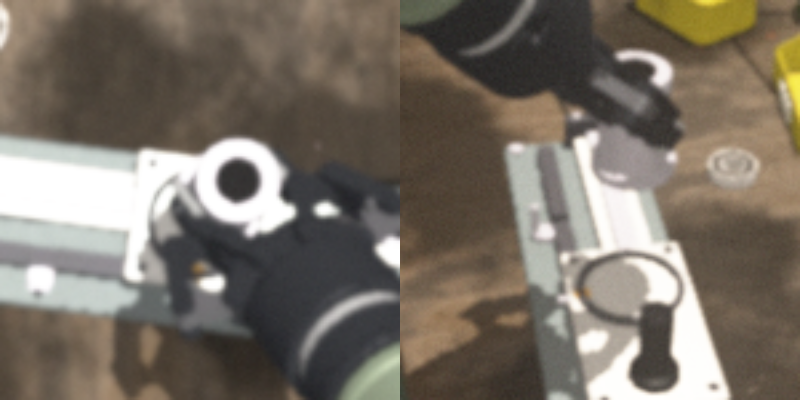

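```bash
python3 - <<'E'
from h import *
P=N+[0,0,.17];print(proj('top',P))
print('top meas',atz('top',(238*.325+330-.3,181*.325+170-.3),.206)-P)
a=np.linspace(0,2*np.pi,48)
im=cv2.imread('pics/t5.png');si=cv2.imread('pics/s5.png')
def dr(im,n,c,r,col,ox,oy,f):
    o=cv2.resize(im[oy:oy+100,ox:ox+100],None,fx=4,fy=4,interpolation=cv2.INTER_CUBIC) if f is None else f
    q=proj(n,c+r*np.c_[np.cos(a),np.sin(a),0*a]);q=((q-[ox,oy]+.5)*4-.5)
    cv2.polylines(o,[np.round(q*16).astype(np.int32)],True,col,1,cv2.LINE_AA,4);return o
f=dr(im,'top',P,.022,(0,0,255),360,190,None)
g=dr(si,'side',P,.022,(0,0,255),300,180,None)
g=dr(si,'side',N+[0,0,.10],.027,(0,0,255),300,180,g)
g=dr(si,'side',N+[0,0,.0055],.0315,(0,255,0),300,180,g)
cv2.imwrite('pics/m5b.png',cv2.hconcat([f,g]))
E
```

```text
[[408.19209773 228.22144672]]
top meas [-5.08227446e-04  1.88868870e-03 -5.55111512e-17]
```

View pics/m5b.png

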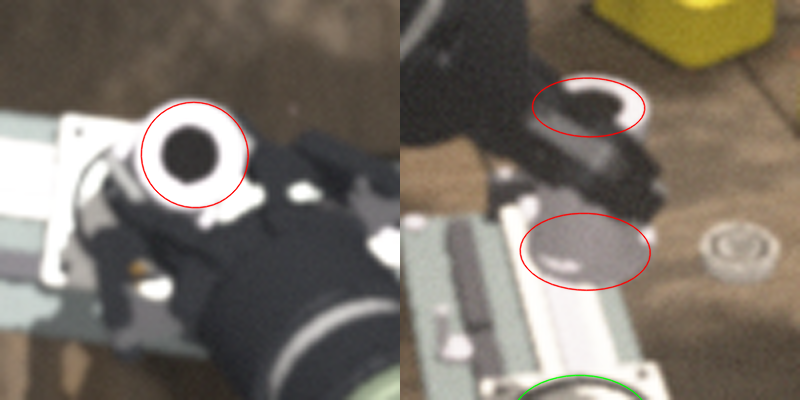

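```bash
python3 - <<'E'
from g import *
y=np.radians(25);c=np.array([0,-.001,0])
P,q,a=place(TH,y,1,s=S,dep=0,up=.012)
print(bot.move_linear(P+c,speed=.12,until_force=8))
P,q,a=place(TH,y,1,s=S,dep=0,up=-.005)
print(bot.move_linear(P+c,speed=.025,until_force=4))
print('rem z',(bot.read_position()-P-c)[2]-.005,bot.read_ft_force(),bot.read_moment(),bot.read_clock())
cv2.imwrite('pics/t6.png',bot.camera('top')[:,:,::-1]);cv2.imwrite('pics/s6.png',bot.camera('side')[:,:,::-1])
t=cv2.imread('pics/t6.png');s=cv2.imread('pics/s6.png')
cv2.imwrite('pics/m6.png',cv2.hconcat([cv2.resize(t[190:290,350:450],(400,400)),cv2.resize(s[220:320,300:400],(400,400))]))
E
```

```text
False
True
rem z -0.0010066944846986543 [-1.47381952  0.79942154  5.59312013] [-0.07177923  0.29337007  0.11146765] 15.425
```

View pics/m6.png

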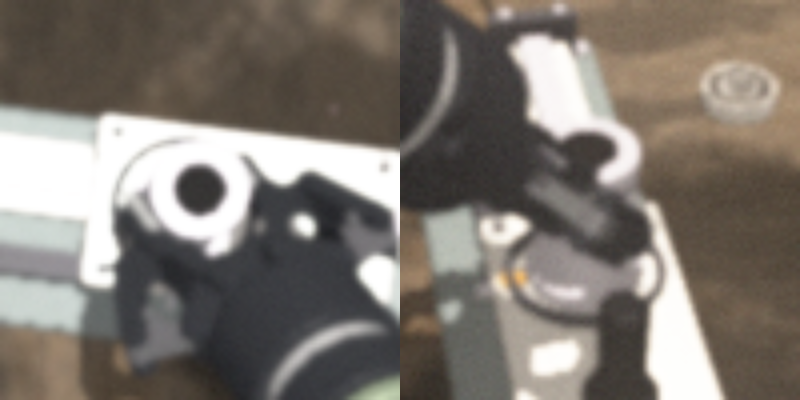

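```bash
python3 - <<'E'
from g import *
bot.set_gripper(.68)
bot.wait(.2)
y=np.radians(25);_,q,a=place(TH,y,1)
print(bot.read_gripper_width(),bot.read_ft_force())
p=bot.read_position()
bot.move_linear(p-.12*a,speed=.12,until_force=6)
print((bot.read_position()-p)@-a)
bot.move_linear(bot.read_position()+[-.06,-.03,.04],speed=.25)
bot.wait(.1)
cv2.imwrite('pics/t7.png',bot.camera('top')[:,:,::-1]);cv2.imwrite('pics/s7.png',bot.camera('side')[:,:,::-1])
t=cv2.imread('pics/t7.png');s=cv2.imread('pics/s7.png')
cv2.imwrite('pics/m7.png',cv2.hconcat([cv2.resize(t[180:300,340:460],(400,400)),cv2.resize(s[210:330,290:410],(400,400))]))
print(bot.read_clock(),bot.read_joint_positions(), bot.read_position())
E
```

```text
0.6807865518228924 [-0.4041429  -0.10238272  0.19084728]
0.11979579722650077
17.8417 [-1.12687955 -0.04415916 -0.99320133  0.61848079  0.73197232  1.57887592] [ 0.36439075 -0.12239284  0.18948313]
```

View pics/m7.png

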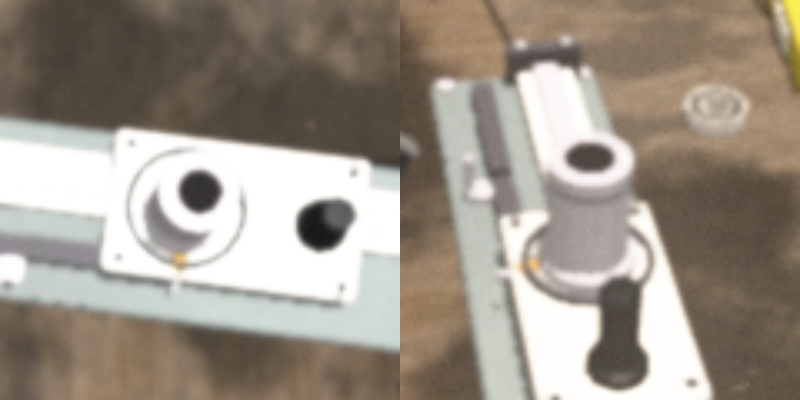

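The bush stands in the nest with its free end at zoom (200,190), and the knob at (325,222) is clear. Next I'll go to the knob.

```bash
python3 - <<'E'
from h import *
q=quat(np.array([0,0,-1.]),np.cross(U,[0,0,1]))
T=KN+[0,0,-D+.004]
bot.move_pose(T+[0,0,.10],q)
bot.set_gripper(.68)
print(bot.move_linear(T,speed=.1,until_force=6),bot.read_position()-T)
bot.set_gripper(0.,grasp_force=40)
print(bot.read_gripper_width()*85,bot.read_ft_force(),bot.read_position()-T,bot.read_clock())
cv2.imwrite('pics/t8.png',bot.camera('top')[:,:,::-1]);cv2.imwrite('pics/s8.png',bot.camera('side')[:,:,::-1])
t=cv2.imread('pics/t8.png');s=cv2.imread('pics/s8.png')
cv2.imwrite('pics/m8.png',cv2.hconcat([cv2.resize(t[170:310,330:470],(400,400)),cv2.resize(s[200:360,270:430],(400,400))]))
E
```

```text
False [ 0.00050258 -0.0002581   0.0005521 ]
20.168507961501476 [0.2563055  1.288171   3.61480244] [ 0.00081892 -0.00024539  0.00062443] 20.4417
```

View pics/m8.png

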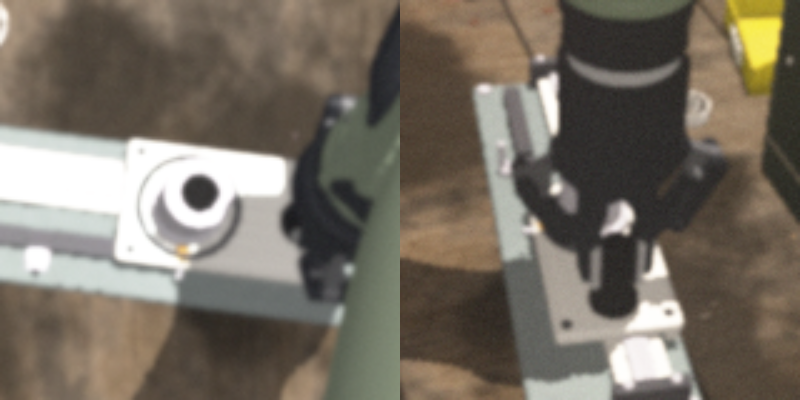

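```bash
python3 - <<'E'
from h import *
q=bot.read_tool_rot();p=bot.read_position();np.save('p0.npy',p)
print(bot.move_linear(p+.05*U,speed=.06,until_force=9),(bot.read_position()-p)@U)
bot.move_linear(p+.078*U,speed=.05,until_force=9)
print((bot.read_position()-p)@U,bot.read_ft_force(),bot.read_clock())
cv2.imwrite('pics/t9.png',bot.camera('top')[:,:,::-1])
t=cv2.imread('pics/t9.png')
cv2.imwrite('pics/m9.png',cv2.resize(t[220:290,310:410],(800,560),interpolation=cv2.INTER_CUBIC))
E
```

```text
True 0.002758494932444452
0.006377922306683572 [0.05067629 0.38698591 3.80233546] 21.2833
```

View pics/m9.png

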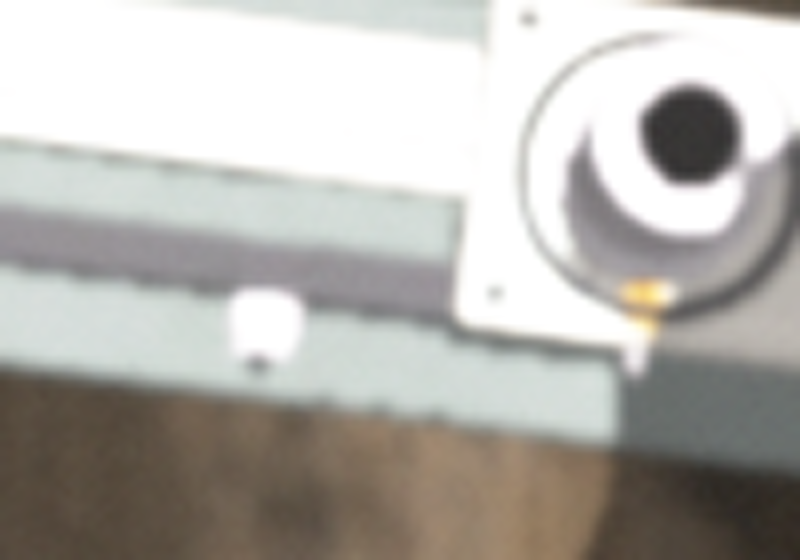

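```bash
python3 - <<'E'
from h import *
p=np.load('p0.npy')
print(bot.move_linear(p+.045*U,speed=.03,until_force=22),(bot.read_position()-p)@U,bot.read_ft_force()@U)
print(bot.move_linear(p+.078*U,speed=.03,until_force=22),(bot.read_position()-p)@U,bot.read_ft_force(),bot.read_clock())
cv2.imwrite('pics/t10.png',bot.camera('top')[:,:,::-1]);cv2.imwrite('pics/s10.png',bot.camera('side')[:,:,::-1])
t=cv2.imread('pics/t10.png');s=cv2.imread('pics/s10.png')
cv2.imwrite('pics/m10.png',cv2.hconcat([cv2.resize(t[210:290,310:390],(400,400),interpolation=cv2.INTER_CUBIC),cv2.resize(s[190:290,290:390],(400,400))]))
E
```

```text
False 0.044861425654350355 -2.9061616001252504
False 0.07829928920666171 [ 3.77475932 -1.90114087 -1.32320241] 24.0333
```

View pics/m10.png

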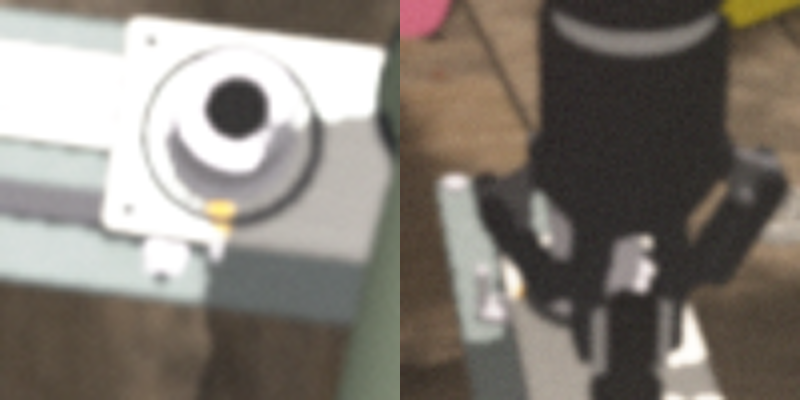

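```bash
python3 - <<'E'
from h import *
p=np.load('p0.npy');mx=-9;fs=[]
for d in np.arange(.082,.114,.0015):
    bot.move_linear(p+d*U,speed=.02);bot.wait(.1)
    f=bot.read_ft_force()@U; x=(bot.read_position()-p)@U
    print(round(d,4),round(x,4),round(f,2)); mx=max(mx,f)
    if mx>1 and f<-3: break
    if f<-9: break
print(bot.read_clock(),bot.read_ft_force())
cv2.imwrite('pics/t11.png',bot.camera('top')[:,:,::-1])
t=cv2.imread('pics/t11.png')
cv2.imwrite('pics/m11.png',cv2.resize(t[210:290,300:380],(560,560),interpolation=cv2.INTER_CUBIC))
E
```

```text
0.082 0.0825 -0.63
0.0835 0.084 -1.42
0.085 0.0857 -0.78
0.0865 0.0877 2.34
0.088 0.0911 8.58
0.0895 0.0936 10.34
0.091 0.0951 11.08
0.0925 0.0963 9.58
0.094 0.0967 5.63
0.0955 0.097 2.29
0.097 0.0973 -1.8
0.0985 0.0975 -5.63
28.4333 [ 5.4332712  -6.34328045 -3.76288791]
```

View pics/m11.png

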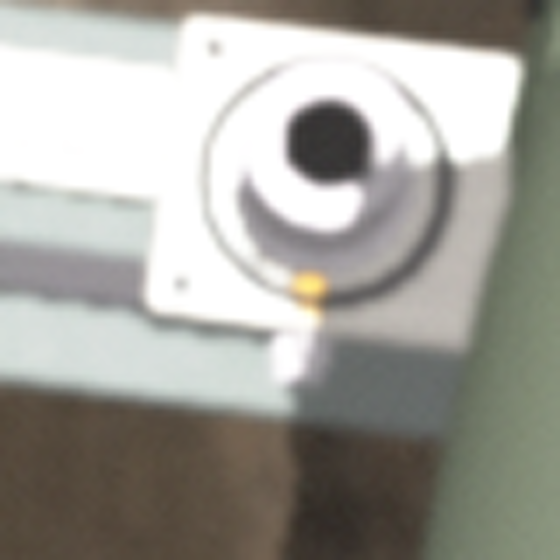

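The ball has dropped in. The force swung from +11 N through zero at about 97 mm to −5.6 N, and the pointer is level with the post at zoom (295,350). I'll settle at the zero-force point and check.

```bash
python3 - <<'E'
from h import *
p=np.load('p0.npy')
bot.move_linear(p+.0966*U,speed=.01);bot.wait(.5)
for _ in range(2):
    print((bot.read_position()-p)@U,bot.read_ft_force(),bot.read_gripper_width()*85,abs(bot.read_joint_vel()).max());bot.wait(.3)
print(bot.read_clock())
for n in('top','side'):
    cv2.imwrite(f'pics/{n}12.png',bot.camera(n)[:,:,::-1])
a=np.linspace(0,2*np.pi,48)
Nn=N+.0972*U
def dr(n,L,ox,oy):
    im=cv2.imread(f'pics/{n}12.png');o=cv2.resize(im[oy:oy+90,ox:ox+90],(400,400),interpolation=cv2.INTER_CUBIC);k=400/90
    for z,r in L:
        q=(proj(n,Nn+np.c_[r*np.cos(a),r*np.sin(a),z+0*a])-[ox,oy]+.5)*k-.5
        cv2.polylines(o,[np.round(q*16).astype(np.int32)],True,(0,0,255),1,cv2.LINE_AA,4)
    return o
cv2.imwrite('pics/m12.png',cv2.hconcat([dr('top',[(.07,.022),(.0055,.0315)],300,200),dr('side',[(.07,.022),(.0055,.0315)],290,180)]))
E
```

```text
0.0971907539862118 [ 5.55951367 -1.54322602 -2.28511697] 20.52559019350076 0.0011700878732666883
0.09717399144218246 [ 5.94169669 -1.44332902 -2.16930982] 20.957673023768564 0.0004718309948775214
29.925
```

View pics/m12.png

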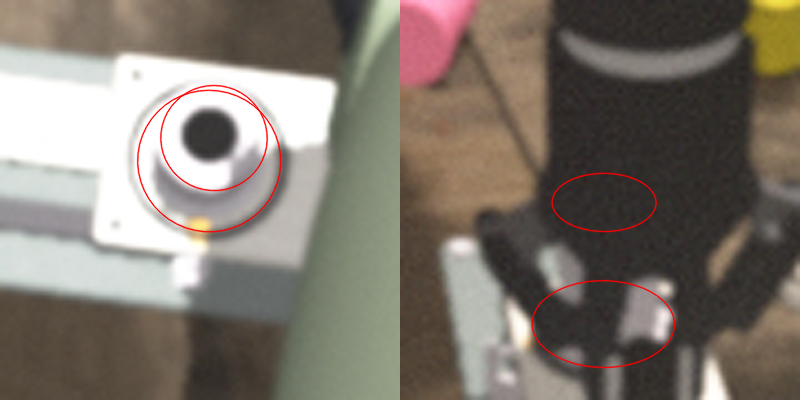

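```bash
python3 - <<'E'
from cell import bot
print(bot.close_job())
E
```

```text
the job is handed in; nothing more can be done
None
```

The bush is standing flange down in the nest, and the carriage is resting in the notch with the fingers still holding the knob. I handed the job in at about 30 s of the 72 s allowed; the hand-in gives no verdict.

**What went wrong on the way:** my first approach probably swept the steel bush with the gripper, shifting it about 35 mm along the bench, and the jaws then closed on nothing. I backed off, measured it again and gripped it on the second try. The wrist reading at the stop was about 7 N. Nothing else showed as moved in the pictures straight afterwards, but I made no separate end check on the bystanders.

**Placing the bush:** it touched the nest floor within 1 mm of the expected height. After release, the pictures showed it upright inside the rim, with the carriage still at its starting end.

**Finding the notch:** I slid the carriage in 1.5 mm steps. The force along the rail rose to an 11 N pull, passed through zero about 97 mm from where I took the knob, and turned to 5.6 N of resistance. I then settled at the zero point, well short of the end stop, and the pointer is level with the post.

**Last checks:**
- **Carriage:** still, with only about 1 N along the rail and a leftover sideways force of about 6 N on the knob.
- **Grip:** the jaws read 20–21 mm on the 22 mm knob.
- **Bush:** in the top view it is upright and within about 2 mm of the nest centre. The gripper hid it in the side view, so I could not cross-check from there.

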